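# Mix settled specimens on the touch mixer and pack them in the transport case

### The job

The specimens have settled: slide the transport case open, then take the lidded specimen cups from the cluttered tray in their order from left to right, press each upright onto the middle of the mixer's sprung platform until it is fully down, and keep it down for two seconds. Stand every mixed cup upright on the floor of the case, one to a compartment, so that nothing stands above the rim, and finally slide the cover fully shut. Leave the other things in the tray.

Things in the scene. Friction and masses are not known exactly. Their poses are not given: they have to be found in the camera images.
- tray: Fixed shallow steel tray, 150 (x) x 284 (y) mm, walls 22 mm high and 4 mm thick, inner floor 4 mm above the worktop; origin at the centre of its underside, +y is its left end seen from the robot, +x its far side. Four places in a row along y (at y = +96, +32, -32, -96 mm, x about -18 mm) hold three or four specimen cups; stray things lie along its far side.
- cup_1_mid (a point): Loose white screw-lid specimen cup number 1 of the row (leftmost place of the tray at the start; one place may be empty), 62 mm high; body 47 mm across up to 50 mm, lid 52.4 mm across from 50 to 62 mm; half full, 65 to 120 g, stands firmly. Point at its centre, 31 mm above its underside, z up along the cup.
- cup_2_mid (a point): Loose white screw-lid specimen cup number 2 of the row (second place of the tray at the start; one place may be empty), 62 mm high; body 47 mm across up to 50 mm, lid 52.4 mm across from 50 to 62 mm; half full, 65 to 120 g, stands firmly. Point at its centre, 31 mm above its underside, z up along the cup.
- cup_3_mid (a point): Loose white screw-lid specimen cup number 3 of the row (third place of the tray at the start; one place may be empty), 62 mm high; body 47 mm across up to 50 mm, lid 52.4 mm across from 50 to 62 mm; half full, 65 to 120 g, stands firmly. Point at its centre, 31 mm above its underside, z up along the cup.
- cup_4_mid (a point): Loose white screw-lid specimen cup number 4 of the row (rightmost place of the tray at the start; one place may be empty), 62 mm high; body 47 mm across up to 50 mm, lid 52.4 mm across from 50 to 62 mm; half full, 65 to 120 g, stands firmly. Point at its centre, 31 mm above its underside, z up along the cup.
- marker: Loose black marker pen lying in the tray, 14 x 137 x 15 mm, along its own y; origin at its underside. Not part of the job.
- tube_a: Loose capped sample tube lying in the tray, 14 x 67 x 14 mm, along its own y; origin at its underside. Not part of the job.
- tube_b: Second loose capped sample tube lying in the tray, 14 x 67 x 14 mm, along its own y; origin at its underside. Not part of the job.
- coverslips: Loose small white box of cover glasses in the tray, 29 x 34 x 15 mm; origin at its underside. Not part of the job.
- mixer_head_top (a point): Centre of the top of the sprung flat round platform (72 mm across, black rubber top) on the fixed white touch mixer (housing 124 x 100 mm, 71 mm high); the platform's top is 94 mm above the worktop at rest. Moves with the platform; z up.
- mixer_rest (a point): Point fixed to the mixer's housing where the centre of the platform's top is at rest, 94 mm above the worktop; z up. With the platform fully down, the centre of a cup standing on it is 23 mm above this point (31 mm with it at rest).
- mixer_head (a joint): Downward travel of the mixer's platform in m: 0 at rest, 0.008 fully down on its stop. Spring: starts to move at about 4 N, fully down at about 9 N; springs back when let go.
- case_in (a point): Centre of the inner floor (4 mm above the worktop) of the fixed grey transport case, outside 112 (x) x 253 (y) mm, rim 70 mm above the worktop, guide rails on its two short ends up to 80 mm. Its x points to the case's back (away from the robot), y to its left. Inside 104 x 245 mm; three dividers 3 mm thick and 38 mm high (above the worktop) part it into four compartments, each 104 (x) x 59 (y) mm.
- cell_1 (a point): Centre of the floor of the case's leftmost compartment (case y = +93 mm); axes as the case.
- cell_2 (a point): Centre of the floor of the case's second compartment (case y = +31 mm); axes as the case.
- cell_3 (a point): Centre of the floor of the case's third compartment (case y = -31 mm); axes as the case.
- cell_4 (a point): Centre of the floor of the case's rightmost compartment (case y = -93 mm); axes as the case.
- cover (a joint): Opening of the case's flat sliding cover in m: 0 shut, 0.112 fully open (slid along the case's +x, out over its back). Friction about 1 N; stays where it is left. Its underside runs 1.5 mm above the rim, so anything that stands above the rim stops it. It is shut or slightly ajar at the start.
- cover_grip (a point): Centre of the black bar handle on the cover: 10 mm thick (along case x), 70 mm long (along case y); this point is 86 mm above the worktop, the bar's top 93 mm, the cover's top face 75.5 mm. The bar lies 44 mm in front of the cover's middle and moves with it; axes as the case.

How it is judged:
On the way, in this order (a step that is already met when the one before it is completed fails the run):
1. Cup 1 (if present) stands on the middle of the mixer's platform and has pressed it at least 7 of its 8 mm down (z of cup_1_mid in the frame of mixer_rest between 0.015 and 0.0242 m and horizontal distance between cup_1_mid and mixer_rest below 0.016 m and angle between cup_1_mid's own z axis and vertical below 0.2 rad), for 1.5 s.
2. Cup 2 (if present) stands on the middle of the mixer's platform and has pressed it at least 7 of its 8 mm down (z of cup_2_mid in the frame of mixer_rest between 0.015 and 0.0242 m and horizontal distance between cup_2_mid and mixer_rest below 0.016 m and angle between cup_2_mid's own z axis and vertical below 0.2 rad), for 1.5 s.
3. Cup 3 (if present) stands on the middle of the mixer's platform and has pressed it at least 7 of its 8 mm down (z of cup_3_mid in the frame of mixer_rest between 0.015 and 0.0242 m and horizontal distance between cup_3_mid and mixer_rest below 0.016 m and angle between cup_3_mid's own z axis and vertical below 0.2 rad), for 1.5 s.
4. Cup 4 (if present) stands on the middle of the mixer's platform and has pressed it at least 7 of its 8 mm down (z of cup_4_mid in the frame of mixer_rest between 0.015 and 0.0242 m and horizontal distance between cup_4_mid and mixer_rest below 0.016 m and angle between cup_4_mid's own z axis and vertical below 0.2 rad), for 1.5 s.
At the end, for the whole second after the job is handed in: Each cup was pressed in row order (platform 7+ of 8 mm down, cup within 16 mm of its centre, within 11 deg of upright, 1.5 s); all stand still on the case floor (centre 25-37 mm above it, within 8.5 deg of upright); cover shut to 5 mm; platform free; other things still in the tray (x of cup_1_mid in the frame of case_in between -0.052 and 0.052 m and y of cup_1_mid in the frame of case_in between -0.123 and 0.123 m and z of cup_1_mid in the frame of case_in between 0.025 and 0.037 m and angle between each of cup_1_mid, cup_2_mid, cup_3_mid, cup_4_mid's own z axis and vertical below 0.15 rad and linear speed of each of cup_1, cup_2, cup_3, cup_4 below 0.02 m/s and x of cup_2_mid in the frame of case_in between -0.052 and 0.052 m and y of cup_2_mid in the frame of case_in between -0.123 and 0.123 m and z of cup_2_mid in the frame of case_in between 0.025 and 0.037 m and x of cup_3_mid in the frame of case_in between -0.052 and 0.052 m and y of cup_3_mid in the frame of case_in between -0.123 and 0.123 m and z of cup_3_mid in the frame of case_in between 0.025 and 0.037 m and x of cup_4_mid in the frame of case_in between -0.052 and 0.052 m and y of cup_4_mid in the frame of case_in between -0.123 and 0.123 m and z of cup_4_mid in the frame of case_in between 0.025 and 0.037 m and value of joint cover below 0.005 m and value of joint mixer_head below 0.002 m and x of marker in the frame of tray between -0.075 and 0.075 m and y of marker in the frame of tray between -0.142 and 0.142 m and z of each of marker, tube_a, tube_b, coverslips in the frame of tray below 0.04 m and x of tube_a in the frame of tray between -0.075 and 0.075 m and y of tube_a in the frame of tray between -0.142 and 0.142 m and x of tube_b in the frame of tray between -0.075 and 0.075 m and y of tube_b in the frame of tray between -0.142 and 0.142 m and x of coverslips in the frame of tray between -0.075 and 0.075 m and y of coverslips in the frame of tray between -0.142 and 0.142 m); the robot touches nothing.
Of cup_1, cup_2, cup_3, cup_4 only 3 to 4 are there at a start; the rules pass over those that are not, and their reading is None.
At some moment in a run one of cup_1, cup_2, cup_3, cup_4 may be knocked a few centimetres aside while the robot is not near it.
It also fails if it takes over 210 s, if anything falls off the work surface, if the arm or the gripper's body presses on something with over 40 N, if the wrist force passes 120 N, or if a joint passes its speed limit or range.

### The arm

A 6-joint arm with a two-finger parallel gripper is mounted at the origin on a cart in front of the work surface, level with it; the furniture and walls round the work are solid. World frame = base frame: x ahead of the robot, y to its left, z up, the work surface at z = 0. Lengths are in m, angles in rad, forces in N, time in s.
With the tool pointing down it reaches from about 0.375 to 0.9 m from the base axis. Payload 3.1 kg.
Tool frame: the origin (TCP) lies midway between the tips of the shut fingers; the grasp point (between the pads) lies 19 mm behind it; z points along the fingers, y is the line along which they close (so a half turn about z gives the same grasp; the last joint's range is limited). The gripper opens to 87 mm and grips with 3 to 60 N. Pads are 19 mm wide; open, the fingers measure 117 mm over their backs; the gripper's body (75 mm by 190 mm) begins 51 mm behind the grasp point.
Start: joints at [-1.29, 0.527, 1.433, -0, 1.181, -0.178], TCP at [0.277, -0.56, 0.223] pointing down, gripper open.
Joint ranges: [-3.08, 3.08], [-0.75, 2.2], [0.22, 2.44], [-1.43, 4.57], [0, 2.65], [-2.85, 2.85]. Speed limits (rad/s): [2.79, 2.79, 3.14, 3.14, 3.14, 3.14].

### API

Orientations are given as [roll, pitch, yaw] about the fixed x, y, z axes, in that order (R = Rz(yaw) Ry(pitch) Rx(roll)).
In Python, from plant import robot gives the robot as it stands. The module is installed in compiled form; this text tells all that it offers.
- The arm moves only by the tool servo_tool, never from a script. Its argument "series" is one flat list of numbers, 4 for each row, row after row: the shift along the tool's x, y, z in m, then the turn about the tool's z in rad. A call has 1 to 20 rows; each row is the pose to reach, as a shift and turn from the pose commanded when the call began, along the tool's axes at that moment; what a row does not reach only later rows make up. A row lasts 1/12 s, in which the tool goes at most 41.7 mm and 7.16 degrees, less where a joint would pass 70% of its speed; a pose out of reach is approached as far as the arm can. A call with a gripper value outside its range is refused whole. "fingers" is the opening in per cent of the stroke, from 0 (shut) to 100 (fully open), set as the call begins (left out, the last holds). The fingers move at their own pace and stop on an object; "newtons" is the grip in N (left out, the last holds). Time passes only in rows, so rows that repeat a pose let the fingers close. It gives the time, the measured TCP pose, the force, the opening and the grip force at its end, in the units of the state.
- robot.sense(): the state, without advancing time (a new reading comes with each control period).
- robot.snapshot(name): name is "side" or "top" or "wrist"; returns a dict with "pixels" (384x512x3 uint8, blue, green, red), "K" (3x3 intrinsics, pixels), "origin" and "attitude" of the camera in the world. Camera axes: x right, y down, z forward; pixel columns grow to the right and rows downward; lengths in m; the calibration is good to about 2 mm. A picture is of the moment at which its call begins. There is no depth.
- robot.hand_in(): hands the job in; it is judged then, once.
The state is a dict: "time_s": time; "joint_positions": joint angles; "dq": joint speeds; "effort": joint torques, N m; "tool_pos": TCP position; "tool_rot": TCP orientation; "force": force on the tool from outside, world axes, zero at the start; "wrist_torque": the same for the moment, N m; "opening": finger opening in m; "gripper_force": force on a finger pad.
Only numpy, scipy, OpenCV 4.12 (cv2) and the standard library are available. Lean on these libraries where they do the work, as an engineer would, in place of code of your own. Each camera call takes 0.05 s, during which the arm holds its last target. There are 200 camera calls.

## Working session

There is one attempt and no reset: what is moved stays moved. The work goes in short steps, Python scripts to look and compute and a tool call to move; the robot and the scene stay as the last step left them, time stands still between calls to the robot, and variables do not carry over. Pictures are saved under pics/ and viewed, at most 16 in all, crops included, and the job is handed in when it is done.

Besides the shell and the picture viewer there is one more tool, called after "Request:" by a JSON object that holds its "api" and its "payload". servo_tool: Moves the arm, as the interface text tells. Its arguments: {"type":"object","properties":{"series":{"type":"array"},"fingers":{"type":"number"},"newtons":{"type":"number"}},"required":["series"]}

```bash
mkdir -p pics; cat > h.py <<'E'
import numpy as np, cv2
from plant import robot
def snap(n,f=None):
    s=robot.snapshot(n)
    if f: cv2.imwrite('pics/'+f,s['pixels'])
    return s
def Rm(s):
    a=np.array(s['attitude'],float)
    if a.shape==(3,3): return a
    from scipy.spatial.transform import Rotation as R
    return R.from_euler('xyz',a).as_matrix() if a.size==3 else R.from_quat(a).as_matrix()
def px(s,u,v,z):
    d=Rm(s)@np.linalg.inv(np.array(s['K']))@np.array([u,v,1.]); o=np.array(s['origin'])
    return (o+d*(z-o[2])/d[2]).round(4)
def proj(s,p):
    q=np.array(s['K'])@Rm(s).T@(np.array(p)-np.array(s['origin'])); return (q[:2]/q[2]).round(1)
E
python3 - <<'E'
from h import *
for n in ('top','side','wrist'):
    s=snap(n,n+'0.png'); print(n,s['K'],s['origin'],s['attitude'])
print(robot.sense())
E
```

```text
top [[449.10412112   0.         261.97040174]
 [  0.         449.10412112 187.40361389]
 [  0.           0.           1.        ]] [ 0.39796862 -0.04259758  1.25533603] [-3.00864329e+00  6.43827817e-05 -1.54771068e+00]
side [[429.82885678   0.         257.55364719]
 [  0.         429.82885678 186.5903001 ]
 [  0.           0.           1.        ]] [ 0.52800168 -1.01328209  0.79465069] [-2.21646048  0.00673941 -0.03001054]
wrist [[297.5043917    0.         263.42832347]
 [  0.         297.5043917  188.81888023]
 [  0.           0.           1.        ]] [ 0.34250367 -0.52920123  0.38324068] [ 2.87638655e+00  1.26936738e-03 -1.11202337e+00]
{'time_s': 0.15, 'joint_positions': array([-1.29051574e+00,  5.28258105e-01,  1.43359300e+00, -3.00516634e-05,
        1.18138200e+00, -1.78527486e-01]), 'dq': array([ 0.00030511, -0.0019621 , -0.00418248, -0.00053723, -0.00063334,
        0.00028302]), 'effort': array([ 2.66586103e-04, -4.40430808e+01, -1.76842582e+01,  6.33611740e-02,
        5.52535162e-02, -1.05613290e-04]), 'tool_pos': array([ 0.2766486 , -0.55982471,  0.22179782]), 'tool_rot': array([-3.13997334e+00, -2.63971297e-04,  4.58819289e-01]), 'force': array([-0.01940804, -0.00882602,  0.13661957]), 'wrist_torque': array([-0.0143681 ,  0.00925887,  0.05274076]), 'gripper_force': 0.0, 'opening': 0.08684723223245833}
```

View pics/top0.png

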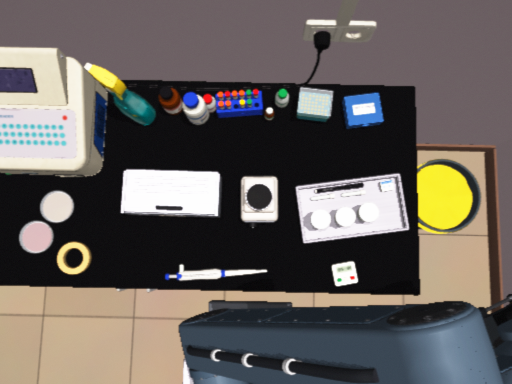

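View pics/side0.png

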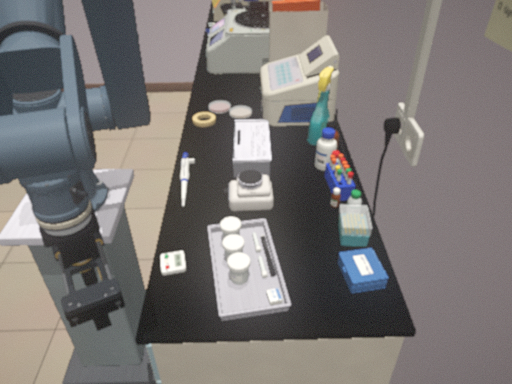

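The top view shows the case at about (171,193), the mixer at (259,197), and the tray at (352,208). Three cups stand at (320,219), (346,217) and (369,212), and the rightmost place is empty. Next I'll take a closer crop.

```bash
python3 - <<'E'
from h import *
im=cv2.imread('pics/top0.png')[160:250,110:415]
cv2.imwrite('pics/crop0.png',cv2.resize(im,None,fx=2.6,fy=2.6,interpolation=cv2.INTER_CUBIC))
s=snap('top')
for n,u,v,z in [('c1',320,219,.066),('c2',346,217,.066),('c3',369,212,.066),('mix',259,197,.094),('bar',169,208,.093)]: print(n,px(s,u,v,z))
for n,u,v in [('case',123,170),('case',219,173),('case',219,215),('case',122,213)]: print(n,px(s,u,v,.0755))
E
```

```text
c1 [ 0.4762 -0.1944  0.066 ]
c2 [ 0.4831 -0.2632  0.066 ]
c3 [ 0.4977 -0.3242  0.066 ]
mix [ 0.5279 -0.0318  0.094 ]
bar [0.4939 0.201  0.093 ]
case [0.5939 0.3324 0.0755]
case [0.5917 0.0764 0.0755]
case [0.4799 0.0724 0.0755]
case [0.4793 0.3276 0.0755]
```

View pics/crop0.png

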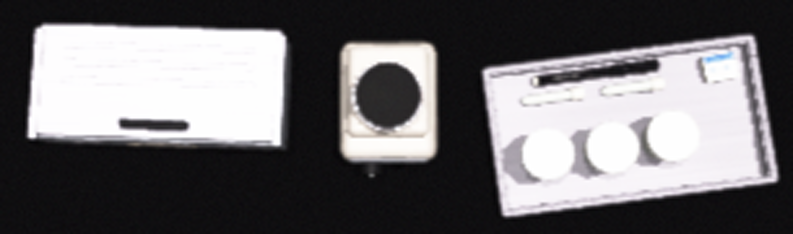

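The crop shows the case nearly square to the axes, with its bar at (169.2,208.1). The tray is turned about +0.15 rad, with cups in places 1 to 3, and the stray things lie along the far side. I'll move over the cover bar at yaw 90°.

Request:
{"api": "servo_tool", "payload": {"series": [0.5325,-0.586,0.02,-1.112,0.5325,-0.586,0.02,-1.112,0.5325,-0.586,0.02,-1.112,0.5325,-0.586,0.02,-1.112,0.5325,-0.586,0.02,-1.112,0.5325,-0.586,0.02,-1.112,0.5325,-0.586,0.02,-1.112,0.5325,-0.586,0.02,-1.112,0.5325,-0.586,0.02,-1.112,0.5325,-0.586,0.02,-1.112,0.5325,-0.586,0.02,-1.112,0.5325,-0.586,0.02,-1.112,0.5325,-0.586,0.02,-1.112,0.5325,-0.586,0.02,-1.112,0.5325,-0.586,0.02,-1.112,0.5325,-0.586,0.02,-1.112,0.5325,-0.586,0.02,-1.112,0.5325,-0.586,0.02,-1.112,0.5325,-0.586,0.02,-1.112,0.5325,-0.586,0.02,-1.112], "fingers": 40, "newtons": 20}}

```text
time_s: 1.87
tool_pos: [0.4969, 0.2075, 0.2027]
tool_rot: [3.137, -0.004, 1.577]
force: [0.6, -0.6, 0.0]
opening: 0.0347
gripper_force: 0.0
```

```bash
cat > bar.py <<'E'
from h import *
import sys
s=snap('wrist',sys.argv[1]); t=robot.sense(); print(t['tool_pos'],t['tool_rot'],t['time_s'])
g=s['pixels'].max(2)
m=(g<60).astype('uint8'); n,l,st,c=cv2.connectedComponentsWithStats(m)
for i in range(1,n):
    if 80<st[i,4]: print(st[i],c[i].round(1),px(s,*c[i],.093))
E
python3 bar.py w1.png
```

```text
[0.49539465 0.20444639 0.20236212] [ 3.14017105e+00 -7.45058504e-04  1.57671786e+00] 1.9167
[     0      0    512    384 115392] [253.  198.3] [0.4891 0.1954 0.093 ]
[498 220  14  31 301] [506.3 236.2] [0.74   0.1572 0.093 ]
[436 373  76  11 804] [474.3 378.1] [ 0.7417 -0.0186  0.093 ]
```

View pics/w1.png

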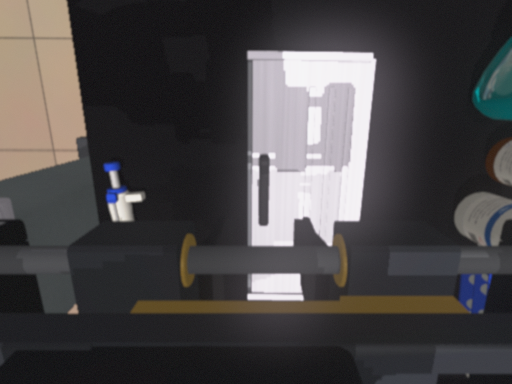

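The wrist view shows the bar as a dark vertical strip from (264,154) to (264,225), and the case's left corners at (249,54) and (371,58).

```bash
python3 - <<'E'
from h import *
s=snap('wrist')
for u,v,z in [(264.5,154,.093),(263.5,225,.093),(248,54,.08),(371,58,.08),(249,250,.0755),(362,220,.0755)]: print(px(s,u,v,z))
t=robot.sense(); print(t['tool_pos'],t['tool_rot'])
s=snap('top')
for u,v,z in [(169.2,208.1,.093)]: print(px(s,u,v,z))
# front edge, mixer head centroid
g=s['pixels'].max(2)
roi=np.zeros_like(g);roi[180:215,243:276]=1
m=((g<60)&(roi>0)).astype('uint8');n,l,st,c=cv2.connectedComponentsWithStats(m)
for i in range(1,n):
    if st[i,4]>50: print(st[i],px(s,*c[i],.094))
m=(s['pixels'].min(2)>235).astype('uint8')
for c,(u,v) in zip('123',[(320.8,219.2),(345,217.3),(368.5,212.7)]): print(c,px(s,u,v,.066))
E
```

```text
[0.498  0.2344 0.093 ]
[0.4975 0.1648 0.093 ]
[0.4829 0.3208 0.08  ]
[0.5917 0.3182 0.08  ]
[0.4823 0.1291 0.0755]
[0.5995 0.1637 0.0755]
[0.49446261 0.20237682 0.20216118] [-3.14111533e+00  4.28293925e-04  1.57466957e+00]
[0.4936 0.2005 0.093 ]
[248 185  23  24 432] [ 0.53   -0.0312  0.094 ]
1 [ 0.4757 -0.1965  0.066 ]
2 [ 0.4822 -0.2605  0.066 ]
3 [ 0.4958 -0.3228  0.066 ]
```

Request:
{"api": "servo_tool", "payload": {"series": [0,0.002,0.04,0,0,0.002,0.075,0,0,0.002,0.105,0,0,0.002,0.121,0,0,0.002,0.121,0,0,0.002,0.121,0,0,0.002,0.121,0,0,0.002,0.121,0]}}

```text
time_s: 2.68
tool_pos: [0.498, 0.2005, 0.0832]
tool_rot: [3.138, -0.001, 1.57]
force: [0.5, -0.6, 0.4]
opening: 0.035
gripper_force: 0.0
```

Request:
{"api": "servo_tool", "payload": {"series": [0,0,0,0,0,0,0,0,0,0,0,0,0,0,0,0,0,0,0,0,0,0,0,0,0,0,0,0,0,0,0,0], "fingers": 0, "newtons": 15}}

```text
time_s: 3.35
tool_pos: [0.497, 0.201, 0.0819]
tool_rot: [3.141, -0.0, 1.571]
force: [-0.7, 0.5, 4.0]
opening: 0.0096
gripper_force: 15.0
```

Request:
{"api": "servo_tool", "payload": {"series": [0,0.012,0,0,0,0.025,0,0,0,0.038,0,0,0,0.05,0,0,0,0.062,0,0,0,0.075,0,0,0,0.088,0,0,0,0.1,0,0,0,0.108,0,0,0,0.114,0,0,0,0.114,0,0,0,0.114,0,0,0,0.114,0,0]}}

```text
time_s: 4.43
tool_pos: [0.6051, 0.2003, 0.0817]
tool_rot: [-3.129, 0.002, 1.571]
force: [-9.8, -3.1, 12.5]
opening: 0.01
gripper_force: 15.0
```

Request:
{"api": "servo_tool", "payload": {"series": [0,0,0,0,0,0,0,0,0,0,0,0,0,0,0,0,0,0,-0.04,0,0,0,-0.08,0,0,0,-0.12,0,-0.04,-0.02,-0.12,0,-0.08,-0.05,-0.12,0,-0.12,-0.08,-0.12,0,-0.16,-0.1,-0.12,0,-0.2,-0.12,-0.12,0,-0.24,-0.13,-0.12,0,-0.28,-0.13,-0.12,0,-0.3,-0.13,-0.12,0,-0.33,-0.13,-0.12,0,-0.36,-0.13,-0.12,-0.15,-0.36,-0.13,-0.12,-0.15,-0.36,-0.13,-0.12,-0.15], "fingers": 40}}

```text
time_s: 6.02
tool_pos: [0.4813, -0.161, 0.2015]
tool_rot: [3.14, 0.001, 1.717]
force: [0.1, 0.3, 0.1]
opening: 0.0346
gripper_force: 0.0
```

```bash
python3 bar.py w2.png; python3 -c "
from h import *
s=snap('top','top1.png')"
```

```text
[ 0.48081216 -0.15947734  0.20135851] [ 3.14136534e+00 -4.68882596e-04  1.71794511e+00] 6.0667
[    0     0   512   384 73750] [196.9 229.4] [ 0.425 -0.214  0.093]
[  315     0   197   299 28172] [441.5 135.7] [ 0.6343 -0.0918  0.093 ]
[  0 221  28  26 628] [ 12.3 233.9] [ 0.2465 -0.2451  0.093 ]
[499 220  13  26 249] [506.5 234. ] [ 0.7264 -0.1748  0.093 ]
[383 289  40   6 129] [397.4 292.5] [ 0.6376 -0.2544  0.093 ]
[437 373  75  11 747] [474.2 378.5] [ 0.7539 -0.351   0.093 ]
```

View pics/w2.png

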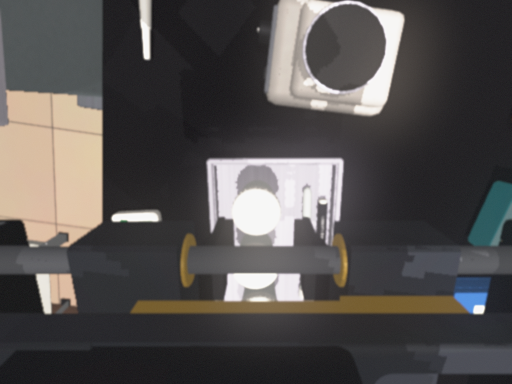

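View pics/top1.png

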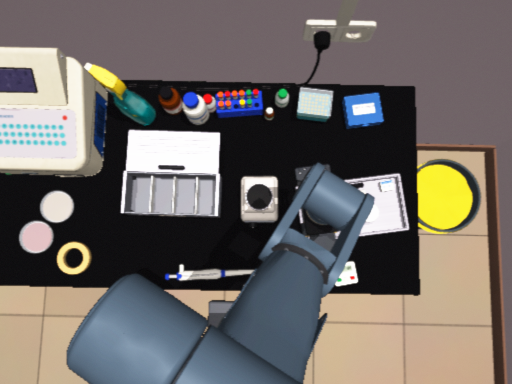

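The cover is open and all four compartments are clear. In the wrist view the cup 1 lid is at (256,212) and the platform centre is at about (344,48).

```bash
cat > lids.py <<'E'
from h import *
s=snap('wrist'); t=robot.sense(); print(t['tool_pos'],t['tool_rot'],t['time_s'])
g=cv2.medianBlur(s['pixels'].min(2),3)
m=(g>238).astype('uint8'); n,l,st,c=cv2.connectedComponentsWithStats(m)
for i in range(1,n):
    if 300<st[i,4]: 
        b=st[i]; print(b,px(s,b[0]+b[2]/2-.5,b[1]+b[3]/2-.5,.066),(px(s,b[0]+b[2],100,.066)-px(s,b[0],100,.066)))
E
python3 lids.py; python3 - <<'E'
from h import *
s=snap('wrist')
print(px(s,344.5,48,.094),px(s,256.3,212,.066))
E
```

```text
[ 0.48055985 -0.15799958  0.20134393] [-3.14119491e+00 -8.48848518e-04  1.72065131e+00] 6.1667
[ 363   12   39   93 1365] [ 0.5733 -0.0284  0.066 ] [0.0369 0.0055 0.    ]
[ 232  192   61   52 1986] [ 0.4867 -0.2     0.066 ] [0.0577 0.0086 0.    ]
[226 274  51  25 753] [ 0.4865 -0.2837  0.066 ] [0.0482 0.0072 0.    ]
[ 0.5308 -0.0307  0.094 ] [ 0.4798 -0.1942  0.066 ]
```

```bash
cat > mv.py <<'E'
from h import *
import sys
x,y,z,yaw=map(float,sys.argv[1:5]); t=robot.sense(); p=t['tool_pos'];w=t['tool_rot'][2]
d=np.array([x,y])-p[:2]
print(p.round(4),round(w,3),'t',t['time_s'],'| shift',round(d@[np.cos(w),np.sin(w)],4),round(d@[np.sin(w),-np.cos(w)],4),round(p[2]-z,4),round(w-yaw,3))
E
python3 mv.py .478 -.1955 .04 1.72
```

```text
[ 0.4806 -0.1578  0.2014] 1.721 t 6.2167 | shift -0.0369 -0.0082 0.1614 0.001
```

Request:
{"api": "servo_tool", "payload": {"series": [-0.037,-0.008,0.03,0,-0.037,-0.008,0.06,0,-0.037,-0.008,0.095,0,-0.037,-0.008,0.125,0,-0.037,-0.008,0.15,0,-0.037,-0.008,0.161,0,-0.037,-0.008,0.161,0,-0.037,-0.008,0.161,0,-0.037,-0.008,0.161,0], "fingers": 90}}

```text
time_s: 6.97
tool_pos: [0.4795, -0.197, 0.0419]
tool_rot: [3.14, 0.002, 1.722]
force: [0.3, -0.1, -0.1]
opening: 0.0771
gripper_force: 0.0
```

Request:
{"api": "servo_tool", "payload": {"series": [0,0,0,0,0,0,0,0,0,0,0,0,0,0,0,0,0,0,0,0,0,0,0,0,0,0,0,0,0,0,0,0], "fingers": 0, "newtons": 35}}

```text
time_s: 7.63
tool_pos: [0.4786, -0.1971, 0.041]
tool_rot: [3.141, 0.001, 1.721]
force: [-0.2, 0.4, 4.9]
opening: 0.051
gripper_force: 35.0
```

```bash
python3 lids.py; python3 mv.py .53 -.031 .18 1.571
```

```text
[ 0.47860478 -0.19706784  0.04093281] [3.14105695e+00 5.13295399e-04 1.72082704e+00] 7.6833
[437   0  75  13 456] [ 0.5483 -0.0748  0.066 ] [0.0327 0.005  0.    ]
[ 365    2  147   46 3493] [ 0.5358 -0.0835  0.066 ] [0.064  0.0097 0.    ]
[412 146  17  75 536] [ 0.5478 -0.15    0.066 ] [0.0074 0.0011 0.    ]
[347 149  24  39 347] [ 0.5173 -0.1473  0.066 ] [0.0104 0.0016 0.    ]
[207 275  26  25 436] [ 0.4602 -0.2199  0.066 ] [0.0113 0.0017 0.    ]
[ 232  275   90   26 1137] [ 0.4897 -0.2158  0.066 ] [0.0391 0.0059 0.    ]
[ 0.4786 -0.1971  0.0409] 1.721 t 7.6833 | shift 0.1565 0.0756 -0.1391 0.15
```

Request:
{"api": "servo_tool", "payload": {"series": [0,0,-0.02,0,0,0,-0.05,0,0,0,-0.085,0,0,0,-0.12,0,0.02,0.01,-0.15,0,0.05,0.025,-0.15,0.05,0.08,0.04,-0.15,0.1,0.11,0.055,-0.15,0.15,0.135,0.068,-0.15,0.15,0.15,0.0735,-0.15,0.15,0.1565,0.0755,-0.15,0.15,0.1565,0.0755,-0.15,0.15,0.1565,0.0755,-0.15,0.15,0.1565,0.0755,-0.15,0.15]}}

```text
time_s: 8.85
tool_pos: [0.5293, -0.0319, 0.1903]
tool_rot: [-3.141, 0.0, 1.57]
force: [0.7, -0.6, -0.7]
opening: 0.051
gripper_force: 35.0
```

```bash
python3 mv.py .53 -.031 .12 1.571; python3 -c "
from h import *
a=snap('side')['pixels'];b=snap('top')['pixels']
cv2.imwrite('pics/m1.png',np.hstack([cv2.resize(a[120:280,160:330],(400,376)),cv2.resize(b[150:250,200:300],(376,376))]))"
```

```text
[ 0.5293 -0.0319  0.1903] 1.57 t 8.85 | shift 0.0009 0.0007 0.0703 -0.001
```

View pics/m1.png

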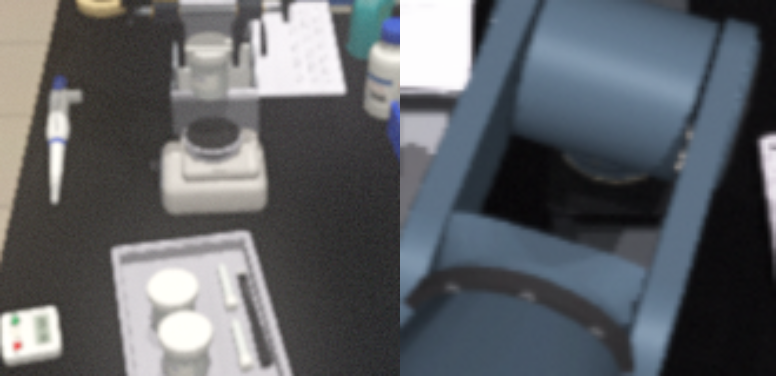

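The side view shows the cup held upright between the fingers above the platform. I'll press it down.

Request:
{"api": "servo_tool", "payload": {"series": [0.001,0,0.02,0,0.001,0,0.04,0,0.001,0,0.052,0,0.001,0,0.058,0,0.001,0,0.062,0,0.001,0,0.066,0,0.001,0,0.069,0,0.001,0,0.071,0,0.001,0,0.071,0,0.001,0,0.071,0]}}

```text
time_s: 9.78
tool_pos: [0.5291, -0.0305, 0.1227]
tool_rot: [-3.142, 0.001, 1.571]
force: [-7.6, -0.8, 18.4]
opening: 0.0513
gripper_force: 35.0
```

```bash
python3 -c "
from h import *
t=robot.sense();print(t['tool_pos'],t['force'],t['opening'])
a=snap('side')['pixels']
cv2.imwrite('pics/m2.png',cv2.resize(a[130:230,200:300],(500,500)))"
```

```text
[ 0.52909576 -0.03050643  0.12273953] [-7.57337901 -0.8444482  18.43307222] 0.05126171549082989
```

View pics/m2.png

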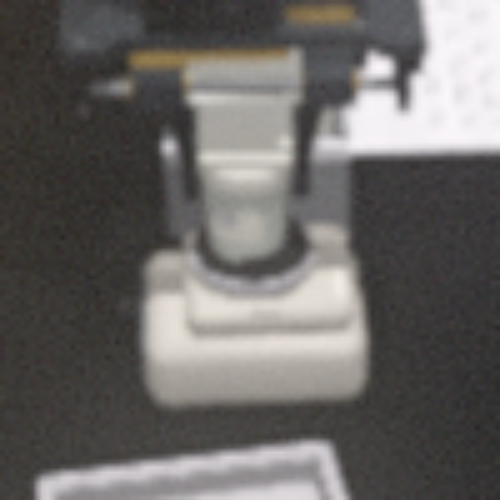

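Force is 18 N and the cup bottom is at about 0.086, so the platform is fully down with the cup centred. I'll hold it there, then carry it to cell 1.

Request:
{"api": "servo_tool", "payload": {"series": [0,0,0,0,0,0,0,0,0,0,0,0,0,0,0,0,0,0,0,0,0,0,0,0,0,0,0,0,0,0,0,0,0,0,0,0,0,0,0,0,0,0,0,0,0,0,0,0,0,0,0,0,0,0,0,0,0,0,0,0,0,0,0,0,0,0,0,0,0,0,0,0,0,0,0,0,0,0,0,0]}}

```text
time_s: 11.5
tool_pos: [0.5291, -0.0305, 0.1227]
tool_rot: [-3.142, 0.001, 1.571]
force: [-7.5, -0.6, 18.0]
opening: 0.0511
gripper_force: 35.0
```

Request:
{"api": "servo_tool", "payload": {"series": [0,0,0,0,0,0,0,0,0,0,0,0,0,0,0,0,0,0,0,0,0,0,-0.02,0,0,0,-0.05,0,0.01,0,-0.075,0,0.04,0,-0.075,0,0.08,0.005,-0.075,0,0.12,0.005,-0.075,0,0.16,0.005,-0.075,0,0.2,0.01,-0.075,0,0.24,0.01,-0.075,0,0.275,0.01,-0.075,0,0.305,0.01,-0.075,0,0.32,0.01,-0.075,0,0.325,0.01,-0.075,0,0.325,0.01,-0.075,0,0.325,0.01,-0.075,0]}}

```text
time_s: 13.17
tool_pos: [0.5397, 0.2938, 0.1946]
tool_rot: [-3.142, 0.001, 1.57]
force: [0.8, -0.7, -0.1]
opening: 0.0511
gripper_force: 35.0
```

```bash
python3 mv.py .54 .2945 .041 1.571; python3 -c "
from h import *
s=snap('wrist','w3.png')
s=snap('top');cv2.imwrite('pics/t3.png',cv2.resize(s['pixels'][120:230,100:300],None,fx=4,fy=4,interpolation=2))"
```

```text
[0.5397 0.2938 0.1946] 1.57 t 13.1667 | shift 0.0007 0.0003 0.1536 -0.001
```

View pics/w3.png

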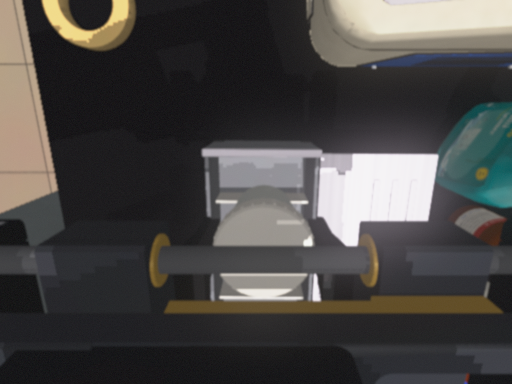

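The wrist view shows the case's left rail at rows 145–155, columns 205–321, and a ledge at row 199. I'll check these against the cell position.

```bash
python3 - <<'E'
from h import *
s=snap('wrist')
print('rail',px(s,204,149,.08),px(s,321,149,.08),'outer',px(s,262,144,.08),'inner',px(s,262,155,.08))
print('walls',px(s,212,200,.07),px(s,315,200,.07),'z70')
for v in (197,201): print('div',px(s,262,v,.038),px(s,262,v,.004))
print(proj(s,(.54,.324,.004)),proj(s,(.54,.264,.038)))
s=snap('top')
for y in (.324,.2635,.2015,.1395,.079): print(y,proj(s,(.54,y,.038)))
E
```

```text
rail [0.4864 0.3271 0.08  ] [0.5949 0.3268 0.08  ] outer [0.5402 0.3316 0.08  ] inner [0.5402 0.3214 0.08  ]
walls [0.4896 0.2743 0.07  ] [0.5933 0.2741 0.07  ] z70
div [0.5398 0.2677 0.038 ] [0.5396 0.2574 0.004 ]
div [0.5398 0.263  0.038 ] [0.5396 0.2522 0.004 ]
[262.2 142.8] [262.2 200.2]
0.324 [129.  191.9]
0.2635 [151.1 192.4]
0.2015 [173.8 192.9]
0.1395 [196.5 193.4]
0.079 [218.7 193.9]
```

View pics/t3.png

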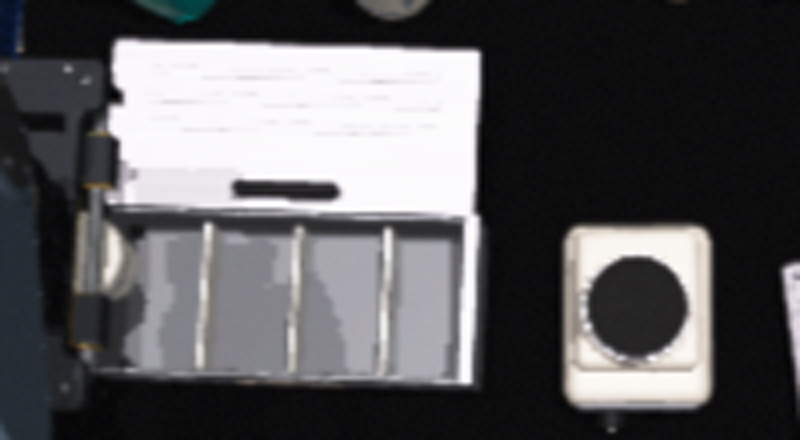

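The top view puts the dividers at columns 151.5, 174.2 and 196.2, which matches the predictions. I'll lower the cup into cell 1.

Request:
{"api": "servo_tool", "payload": {"series": [0.001,0.001,0.04,0,0.001,0.001,0.075,0,0.001,0.001,0.105,0,0.001,0.001,0.13,0,0.001,0.001,0.145,0,0.001,0.001,0.152,0,0.001,0.001,0.154,0,0.001,0.001,0.154,0,0.001,0.001,0.154,0]}}

```text
time_s: 14.12
tool_pos: [0.5416, 0.2957, 0.0413]
tool_rot: [3.14, -0.0, 1.57]
force: [1.0, -0.8, -1.0]
opening: 0.051
gripper_force: 35.0
```

Request:
{"api": "servo_tool", "payload": {"series": [0,0,0,0,0,0,0,0,0,0,0,0,0,0,0,0,0,0,0,0], "fingers": 68}}

```text
time_s: 14.53
tool_pos: [0.5408, 0.2962, 0.0408]
tool_rot: [3.141, -0.0, 1.571]
force: [0.4, -0.3, -0.6]
opening: 0.0588
gripper_force: 0.0
```

Request:
{"api": "servo_tool", "payload": {"series": [0,0,-0.03,0,0,0,-0.07,0,0,0,-0.11,0,0,0,-0.15,0,-0.03,0,-0.16,0,-0.07,-0.01,-0.16,0,-0.11,-0.02,-0.16,0,-0.15,-0.02,-0.16,0,-0.19,-0.03,-0.16,0,-0.23,-0.03,-0.16,0,-0.27,-0.04,-0.16,0,-0.31,-0.05,-0.16,0,-0.35,-0.05,-0.16,0,-0.39,-0.06,-0.16,0,-0.43,-0.06,-0.16,-0.05,-0.47,-0.06,-0.16,-0.1,-0.5,-0.06,-0.16,-0.15,-0.5,-0.06,-0.16,-0.15,-0.5,-0.06,-0.16,-0.15,-0.5,-0.06,-0.16,-0.15], "fingers": 90}}

```text
time_s: 16.2
tool_pos: [0.48, -0.2031, 0.2003]
tool_rot: [-3.141, -0.001, 1.72]
force: [-0.4, 1.2, -0.5]
opening: 0.0781
gripper_force: 0.0
```

```bash
python3 lids.py; python3 -c "
from h import *
s=snap('wrist');b=snap('side')['pixels'];t=snap('top')['pixels']
cv2.imwrite('pics/v4.png',np.hstack([cv2.resize(s['pixels'][110:310,170:370],(380,380)),cv2.resize(b[200:330,190:320],(380,380))]))
for p in [(.4822,-.2605,.066),(.4958,-.3228,.066)]: print(proj(s,p))"
```

```text
[ 0.48005898 -0.20246423  0.20032505] [-3.14068604e+00 -1.42908713e-03  1.72120692e+00] 16.25
[363   0  42  50 589] [ 0.5666 -0.0458  0.066 ] [0.0396 0.006  0.    ]
[ 114  183   52   46 1118] [ 0.3572 -0.2499  0.066 ] [0.049  0.0073 0.    ]
[ 239  214   46   31 1186] [ 0.4874 -0.2571  0.066 ] [0.0433 0.0065 0.    ]
[ 243  274   45   26 1061] [ 0.5016 -0.3257  0.066 ] [0.0425 0.0064 0.    ]
[256.1 231.7]
[260.1 284. ]
```

View pics/v4.png

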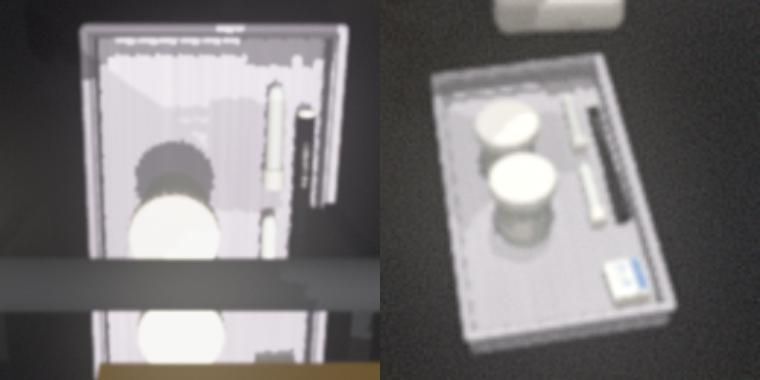

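Cups 2 and 3 are still in their places. In the full wrist image the cup 2 lid is at about (261.8,234.5) and the cup 3 lid's centre column is 265.5.

```bash
python3 - <<'E'
from h import *
s=snap('wrist')
print(px(s,261.8,234.8,.066),px(s,265.5,286,.066))
t=snap('side')  # crop scale 380/130
for u,v in [(506,126),(522,179)]: print(px(t,190+u*130/380,200+v*130/380,.066))
E
python3 mv.py .485 -.262 .04 1.72
```

```text
[ 0.4894 -0.2631  0.066 ] [ 0.503  -0.3245  0.066 ]
[ 0.7978 -0.2809  0.066 ]
[ 0.797  -0.3395  0.066 ]
[ 0.4807 -0.2027  0.2006] 1.722 t 16.5 | shift -0.0593 -0.0047 0.1606 0.002
```

Request:
{"api": "servo_tool", "payload": {"series": [-0.035,-0.003,0.01,0,-0.06,-0.003,0.04,0,-0.06,-0.003,0.075,0,-0.06,-0.003,0.11,0,-0.06,-0.003,0.135,0,-0.06,-0.003,0.152,0,-0.06,-0.003,0.16,0,-0.06,-0.003,0.16,0,-0.06,-0.003,0.16,0]}}

```text
time_s: 17.25
tool_pos: [0.487, -0.2635, 0.0409]
tool_rot: [3.141, 0.0, 1.721]
force: [0.7, -0.9, -0.3]
opening: 0.0784
gripper_force: 0.0
```

Request:
{"api": "servo_tool", "payload": {"series": [0,0,0,0,0,0,0,0,0,0,0,0,0,0,0,0,0,0,0,0,0,0,0,0,0,0,0,0,0,0,0,0], "fingers": 0, "newtons": 35}}

```text
time_s: 17.92
tool_pos: [0.4869, -0.2639, 0.0412]
tool_rot: [3.141, 0.001, 1.721]
force: [-0.6, 0.4, 6.8]
opening: 0.051
gripper_force: 35.0
```

```bash
python3 mv.py .53 -.031 .19 1.571
```

```text
[ 0.4869 -0.2639  0.0412] 1.721 t 17.9167 | shift 0.2238 0.0774 -0.1488 0.15
```

Request:
{"api": "servo_tool", "payload": {"series": [0,0,-0.02,0,0,0,-0.05,0,0,0,-0.085,0,0,0,-0.12,0,0.02,0.01,-0.15,0,0.05,0.02,-0.15,0.05,0.085,0.03,-0.15,0.1,0.12,0.045,-0.15,0.15,0.155,0.055,-0.15,0.15,0.185,0.065,-0.15,0.15,0.21,0.075,-0.15,0.15,0.224,0.0775,-0.15,0.15,0.224,0.0775,-0.15,0.15,0.224,0.0775,-0.15,0.15]}}

```text
time_s: 19.08
tool_pos: [0.5293, -0.0299, 0.1901]
tool_rot: [-3.14, 0.0, 1.573]
force: [-0.5, 0.1, -1.2]
opening: 0.0513
gripper_force: 35.0
```

```bash
python3 mv.py .53 -.031 .12 1.571; python3 -c "
from h import *
a=snap('side')['pixels'];w=snap('wrist')['pixels']
cv2.imwrite('pics/m5.png',np.hstack([cv2.resize(a[120:250,190:320],(380,380)),cv2.resize(w[130:330,160:360],(380,380))]))"
```

```text
[ 0.5293 -0.0299  0.1901] 1.573 t 19.0833 | shift -0.0011 0.0007 0.0701 0.002
```

View pics/m5.png

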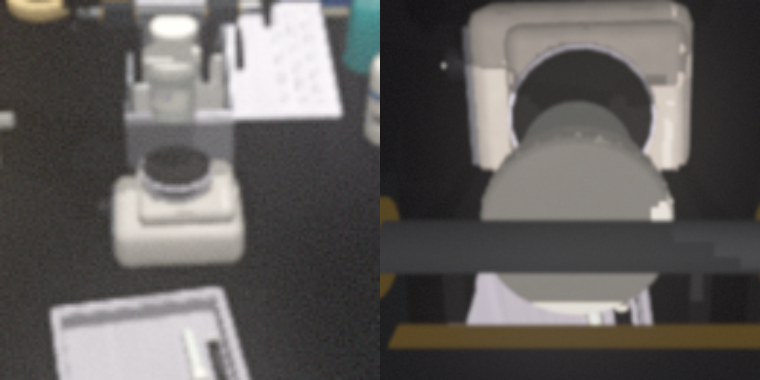

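Cup 2 hangs upright and centred over the platform, and cup 1 is visible standing in the case behind it. I'll press and hold.

Request:
{"api": "servo_tool", "payload": {"series": [-0.001,0.001,0.02,0,-0.001,0.001,0.04,0,-0.001,0.001,0.052,0,-0.001,0.001,0.058,0,-0.001,0.001,0.062,0,-0.001,0.001,0.066,0,-0.001,0.001,0.069,0,-0.001,0.001,0.071,0,-0.001,0.001,0.071,0,-0.001,0.001,0.071,0,-0.001,0.001,0.071,0,-0.001,0.001,0.071,0,-0.001,0.001,0.071,0,-0.001,0.001,0.071,0,-0.001,0.001,0.071,0,-0.001,0.001,0.071,0,-0.001,0.001,0.071,0,-0.001,0.001,0.071,0,-0.001,0.001,0.071,0,-0.001,0.001,0.071,0]}}

```text
time_s: 20.85
tool_pos: [0.5303, -0.0326, 0.123]
tool_rot: [3.141, 0.002, 1.571]
force: [-7.3, -1.6, 20.6]
opening: 0.0508
gripper_force: 35.0
```

Request:
{"api": "servo_tool", "payload": {"series": [0,0,0,0,0,0,0,0,0,0,0,0,0,0,0,0,0,0,0,0,0,0,0,0,0,0,0,0,0,0,0,0,0,0,0,0,0,0,0,0,0,0,0,0,0,0,0,0,0,0,0,0,0,0,0,0,0,0,0,0,0,0,0,0,0,0,0,0,0,0,0,0,0,0,0,0,0,0,0,0]}}

```text
time_s: 22.52
tool_pos: [0.5302, -0.0326, 0.123]
tool_rot: [3.141, 0.002, 1.571]
force: [-7.4, -1.6, 20.4]
opening: 0.0512
gripper_force: 35.0
```

Request:
{"api": "servo_tool", "payload": {"series": [0,0,-0.02,0,0,0,-0.05,0,0.01,0,-0.075,0,0.04,0,-0.075,0,0.08,0.005,-0.075,0,0.12,0.005,-0.075,0,0.16,0.005,-0.075,0,0.2,0.01,-0.075,0,0.23,0.01,-0.075,0,0.25,0.01,-0.075,0,0.26,0.01,-0.075,0,0.2635,0.01,-0.075,0,0.2635,0.01,-0.075,0,0.2635,0.01,-0.075,0,0.2635,0.01,-0.075,0]}}

```text
time_s: 23.77
tool_pos: [0.541, 0.2304, 0.1946]
tool_rot: [-3.141, 0.0, 1.569]
force: [0.6, 0.7, -1.3]
opening: 0.0511
gripper_force: 35.0
```

```bash
python3 mv.py .5405 .2325 .041 1.571
```

```text
[0.541  0.2304 0.1946] 1.569 t 23.7667 | shift 0.0021 -0.0005 0.1536 -0.002
```

Request:
{"api": "servo_tool", "payload": {"series": [0.002,0,0.04,0,0.002,0,0.075,0,0.002,0,0.1,0,0.002,0,0.12,0,0.002,0,0.135,0,0.002,0,0.146,0,0.002,0,0.152,0,0.002,0,0.154,0,0.002,0,0.154,0,0.002,0,0.154,0]}}

```text
time_s: 24.6
tool_pos: [0.5417, 0.2336, 0.0414]
tool_rot: [3.14, -0.0, 1.57]
force: [0.7, -0.1, -1.0]
opening: 0.0511
gripper_force: 35.0
```

Request:
{"api": "servo_tool", "payload": {"series": [0,0,0,0,0,0,0,0,0,0,0,0,0,0,0,0,0,0,0,0], "fingers": 68}}

```text
time_s: 25.02
tool_pos: [0.5409, 0.234, 0.0407]
tool_rot: [3.141, -0.0, 1.571]
force: [-0.2, 0.2, 0.5]
opening: 0.0588
gripper_force: 0.0
```

Request:
{"api": "servo_tool", "payload": {"series": [0,0,-0.03,0,0,0,-0.07,0,0,0,-0.11,0,0,0,-0.15,0,-0.03,0,-0.16,0,-0.07,-0.01,-0.16,0,-0.11,-0.02,-0.16,0,-0.15,-0.02,-0.16,0,-0.19,-0.03,-0.16,0,-0.23,-0.03,-0.16,0,-0.27,-0.04,-0.16,0,-0.31,-0.045,-0.16,0,-0.35,-0.045,-0.16,0,-0.39,-0.045,-0.16,0,-0.43,-0.045,-0.16,-0.05,-0.47,-0.045,-0.16,-0.1,-0.5,-0.045,-0.16,-0.15,-0.5,-0.045,-0.16,-0.15,-0.5,-0.045,-0.16,-0.15,-0.5,-0.045,-0.16,-0.15], "fingers": 90}}

```text
time_s: 26.68
tool_pos: [0.4951, -0.2652, 0.2002]
tool_rot: [-3.141, -0.002, 1.72]
force: [-0.3, 0.8, -0.4]
opening: 0.078
gripper_force: 0.0
```

```bash
python3 mv.py .499 -.3235 .04 1.72; python3 -c "
from h import *
s=snap('wrist');b=snap('side')['pixels']
cv2.imwrite('pics/v6.png',np.hstack([cv2.resize(s['pixels'][110:310,170:370],(380,380)),cv2.resize(b[90:350,130:390],(400,380))]))
print(proj(s,(.499,-.3235,.066)))"
```

```text
[ 0.4951 -0.2652  0.2002] 1.72 t 26.6833 | shift -0.0582 -0.0048 0.1602 -0.0
[257.7 232.3]
```

View pics/v6.png

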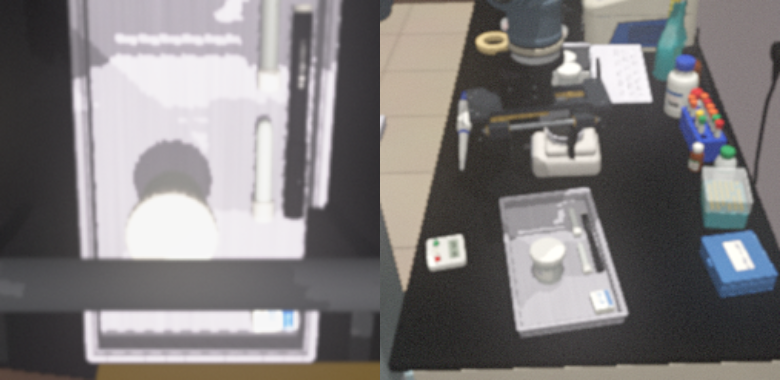

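Cup 3 is unmoved. Its lid is at about (260.3,235), close to the predicted (257.7,232.3). Two cups are standing in the case.

Request:
{"api": "servo_tool", "payload": {"series": [-0.035,-0.004,0.01,0,-0.06,-0.004,0.04,0,-0.06,-0.004,0.075,0,-0.06,-0.004,0.11,0,-0.06,-0.004,0.135,0,-0.06,-0.004,0.152,0,-0.06,-0.004,0.16,0,-0.06,-0.004,0.16,0,-0.06,-0.004,0.16,0]}}

```text
time_s: 27.53
tool_pos: [0.5013, -0.3252, 0.041]
tool_rot: [3.141, 0.0, 1.722]
force: [-0.5, -0.5, 0.7]
opening: 0.0782
gripper_force: 0.0
```

Request:
{"api": "servo_tool", "payload": {"series": [0,0,0,0,0,0,0,0,0,0,0,0,0,0,0,0,0,0,0,0,0,0,0,0,0,0,0,0,0,0,0,0], "fingers": 0, "newtons": 35}}

```text
time_s: 28.2
tool_pos: [0.501, -0.3263, 0.0412]
tool_rot: [3.141, 0.001, 1.721]
force: [-0.2, 0.3, 5.9]
opening: 0.0511
gripper_force: 35.0
```

```bash
python3 mv.py .53 -.031 .19 1.571
```

```text
[ 0.501  -0.3263  0.0412] 1.721 t 28.2 | shift 0.2877 0.0728 -0.1488 0.15
```

Request:
{"api": "servo_tool", "payload": {"series": [0,0,-0.02,0,0,0,-0.05,0,0,0,-0.085,0,0,0,-0.12,0,0.02,0.01,-0.15,0,0.055,0.02,-0.15,0.05,0.09,0.03,-0.15,0.1,0.125,0.04,-0.15,0.15,0.16,0.05,-0.15,0.15,0.195,0.055,-0.15,0.15,0.23,0.065,-0.15,0.15,0.26,0.07,-0.15,0.15,0.28,0.073,-0.15,0.15,0.288,0.073,-0.15,0.15,0.288,0.073,-0.15,0.15,0.288,0.073,-0.15,0.15]}}

```text
time_s: 29.53
tool_pos: [0.5299, -0.0308, 0.1903]
tool_rot: [-3.141, 0.001, 1.572]
force: [0.6, -0.2, -0.7]
opening: 0.0512
gripper_force: 35.0
```

```bash
python3 mv.py .53 -.031 .12 1.571
```

```text
[ 0.5299 -0.0308  0.1903] 1.572 t 29.5333 | shift -0.0002 0.0001 0.0703 0.001
```

Request:
{"api": "servo_tool", "payload": {"series": [0,0,0.02,0,0,0,0.04,0,0,0,0.052,0,0,0,0.058,0,0,0,0.062,0,0,0,0.066,0,0,0,0.069,0,0,0,0.071,0,0,0,0.071,0,0,0,0.071,0,0,0,0.071,0,0,0,0.071,0,0,0,0.071,0,0,0,0.071,0,0,0,0.071,0,0,0,0.071,0,0,0,0.071,0,0,0,0.071,0,0,0,0.071,0,0,0,0.071,0]}}

```text
time_s: 31.2
tool_pos: [0.5296, -0.0318, 0.1229]
tool_rot: [3.141, 0.002, 1.571]
force: [-7.0, -2.2, 20.3]
opening: 0.0515
gripper_force: 35.0
```

Request:
{"api": "servo_tool", "payload": {"series": [0,0,0,0,0,0,0,0,0,0,0,0,0,0,0,0,0,0,0,0,0,0,0,0,0,0,0,0,0,0,0,0,0,0,0,0,0,0,0,0,0,0,0,0,0,0,0,0,0,0,0,0,0,0,0,0,0,0,0,0,0,0,0,0,0,0,0,0,0,0,0,0,0,0,0,0,0,0,0,0]}}

```text
time_s: 32.87
tool_pos: [0.5296, -0.0318, 0.1229]
tool_rot: [3.141, 0.002, 1.571]
force: [-8.8, -1.9, 21.0]
opening: 0.0511
gripper_force: 35.0
```

Request:
{"api": "servo_tool", "payload": {"series": [0,0,-0.02,0,0,0,-0.05,0,0.01,0,-0.075,0,0.04,0,-0.075,0,0.08,0.005,-0.075,0,0.12,0.005,-0.075,0,0.155,0.01,-0.075,0,0.18,0.01,-0.075,0,0.195,0.01,-0.075,0,0.2015,0.01,-0.075,0,0.2015,0.01,-0.075,0,0.2015,0.01,-0.075,0,0.2015,0.01,-0.075,0]}}

```text
time_s: 33.95
tool_pos: [0.5402, 0.1699, 0.1947]
tool_rot: [3.141, 0.0, 1.569]
force: [0.8, -0.2, -0.8]
opening: 0.0515
gripper_force: 35.0
```

```bash
python3 mv.py .5405 .1705 .041 1.571; python3 -c "
from h import *
s=snap('wrist')
cv2.imwrite('pics/v7.png',s['pixels'])"
```

```text
[0.5402 0.1699 0.1947] 1.569 t 33.95 | shift 0.0006 0.0003 0.1537 -0.002
```

View pics/v7.png

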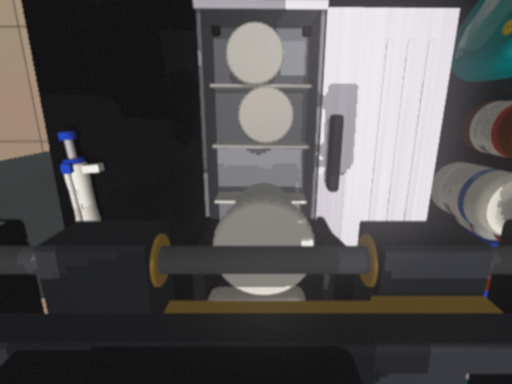

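Cups 1 and 2 stand in cells 1 and 2, at (254,52) and (266,114), and cell 3 is free. I'll lower cup 3.

Request:
{"api": "servo_tool", "payload": {"series": [0,0,0.04,0,0,0,0.075,0,0,0,0.1,0,0,0,0.12,0,0,0,0.135,0,0,0,0.146,0,0,0,0.152,0,0,0,0.154,0,0,0,0.154,0,0,0,0.154,0]}}

```text
time_s: 34.83
tool_pos: [0.5408, 0.1708, 0.0413]
tool_rot: [3.14, -0.0, 1.57]
force: [0.2, -0.7, -1.1]
opening: 0.0517
gripper_force: 35.0
```

Request:
{"api": "servo_tool", "payload": {"series": [0,0,0,0,0,0,0,0,0,0,0,0,0,0,0,0,0,0,0,0], "fingers": 68}}

```text
time_s: 35.25
tool_pos: [0.5401, 0.1712, 0.0407]
tool_rot: [3.141, -0.0, 1.571]
force: [0.3, 0.2, 0.1]
opening: 0.0591
gripper_force: 0.0
```

```bash
python3 mv.py .605 .2 .2 1.571
```

```text
[0.5401 0.1712 0.0407] 1.571 t 35.25 | shift 0.0288 0.065 -0.1593 -0.0
```

Request:
{"api": "servo_tool", "payload": {"series": [0,0,-0.03,0,0,0,-0.07,0,0,0,-0.11,0,0,0,-0.14,0,0,0.01,-0.16,0,0.02,0.04,-0.16,0,0.028,0.06,-0.16,0,0.028,0.065,-0.16,0,0.028,0.065,-0.16,0,0.028,0.065,-0.16,0,0.028,0.065,-0.16,0], "fingers": 68}}

```text
time_s: 36.17
tool_pos: [0.603, 0.1986, 0.1997]
tool_rot: [-3.138, 0.001, 1.571]
force: [-0.0, 0.3, -0.4]
opening: 0.0594
gripper_force: 0.0
```

Request:
{"api": "servo_tool", "payload": {"series": [0,0,0,0,0,0,0.02,0,0,0,0.05,0,0,0,0.08,0,0,0,0.105,0,0,0,0.118,0,0,0,0.118,0,0,0,0.118,0,0,0,0.118,0], "fingers": 45}}

```text
time_s: 36.92
tool_pos: [0.6061, 0.1993, 0.0841]
tool_rot: [3.139, -0.0, 1.571]
force: [0.9, 0.3, -0.2]
opening: 0.0395
gripper_force: 0.0
```

Request:
{"api": "servo_tool", "payload": {"series": [0,0,0,0,0,0,0,0,0,0,0,0,0,0,0,0,0,0,0,0,0,0,0,0,0,0,0,0,0,0,0,0], "fingers": 0, "newtons": 15}}

```text
time_s: 37.58
tool_pos: [0.6051, 0.1993, 0.0829]
tool_rot: [3.141, -0.0, 1.571]
force: [0.4, 0.3, 2.3]
opening: 0.0101
gripper_force: 15.0
```

Request:
{"api": "servo_tool", "payload": {"series": [0,-0.012,0,0,0,-0.025,0,0,0,-0.038,0,0,0,-0.05,0,0,0,-0.062,0,0,0,-0.075,0,0,0,-0.088,0,0,0,-0.1,0,0,0,-0.107,0,0,0,-0.112,0,0,0,-0.116,0,0,0,-0.118,0,0,0,-0.118,0,0]}}

```text
time_s: 38.67
tool_pos: [0.493, 0.2, 0.0829]
tool_rot: [3.129, -0.002, 1.57]
force: [9.4, 3.8, -6.7]
opening: 0.01
gripper_force: 15.0
```

The cover moved 112 mm and is now against its stop. I'll release, retreat and check.

Request:
{"api": "servo_tool", "payload": {"series": [0,0.005,0,0,0,0.005,0,0,0,0.005,0,0,0,0.005,0,0,0,0.005,-0.04,0,0,0.005,-0.08,0,0,0.005,-0.12,0,-0.04,-0.02,-0.14,0,-0.08,-0.04,-0.15,0,-0.12,-0.06,-0.15,0,-0.16,-0.07,-0.15,0,-0.2,-0.08,-0.15,0,-0.24,-0.09,-0.15,0,-0.28,-0.09,-0.15,0,-0.32,-0.09,-0.15,0,-0.36,-0.09,-0.15,0,-0.4,-0.09,-0.15,0,-0.4,-0.09,-0.15,0,-0.4,-0.09,-0.15,0], "fingers": 40}}

```text
time_s: 40.25
tool_pos: [0.3966, -0.2035, 0.2324]
tool_rot: [-3.142, 0.001, 1.566]
force: [-1.5, 0.3, -1.0]
opening: 0.0345
gripper_force: 0.0
```

```bash
python3 -c "
from h import *
s=snap('top');t=robot.sense();print(t['tool_pos'],t['force'],t['time_s'])
cv2.imwrite('pics/f.png',cv2.resize(s['pixels'][120:260,100:420],None,fx=2.5,fy=2.5,interpolation=2))
print(px(s,169.2,208.1,.093))"
```

```text
[ 0.39599912 -0.20104828  0.23215445] [0.34143757 0.2461769  0.20690469] 40.3
[0.4936 0.2005 0.093 ]
```

View pics/f.png

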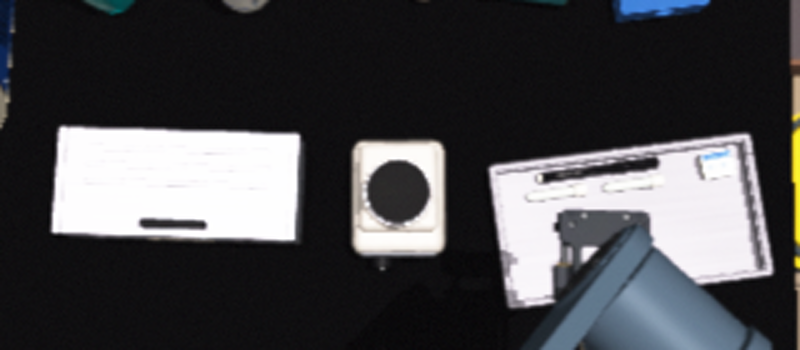

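The final view shows the cover fully shut (bar at (169.2,209.6), against the stop), the platform free, and the stray things still in the tray.

```bash
python3 -c "
from plant import robot
print(robot.hand_in())"
```

```text
the job is handed in; nothing more can be done
None
```

I pressed and held all three cups in left-to-right order, stood each in its own compartment, shut the cover and handed the job in after about 40 s; the hand-in returned no verdict, so I can't confirm it passed.

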